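# Clear the lathe bench into its trays

## Task

Clear up after the turning lesson: put the two pale square blanks in the blue tray, the two finished dark turnings in the green tray and the steel lathe centre in the red tray. Stand each one upright on the tray floor, one to a bay (either bay will do), and let go of them all. Leave the mug and the glue bottle where they are.

Things in the scene. Friction and masses are not known exactly. Their poses are not given: they have to be found in the camera images.
- plain_blank_center (a point): Square blank of pale wood with a drilled hole (dark dot) in its plain top, 44 x 44 x 62 mm tall, about 0.12 kg. At the start it stands upright on the bench. The point is on its axis, half-way up; z points up, x and y are square to its side faces.
- sealed_blank_center (a point): Square blank of pale wood whose top 12 mm is sealed in orange, with a drilled hole (dark dot) in its top, 44 x 44 x 56 mm tall, about 0.12 kg. At the start it stands upright on the bench. The point is on its axis, half-way up; z points up, x and y are square to its side faces.
- flared_turning_center (a point): Finished turned piece of dark wood: round body 46 mm in diameter up to 46 mm, then a narrow neck and a flared top 30 mm across; 70 mm tall, about 0.12 kg. At the start it stands upright on the bench. The point is on its axis, half-way up; z points up, 35 mm above its foot.
- domed_turning_center (a point): Finished turned piece of dark wood with a brass band near its foot and a brass ball on a domed top: round body 42 mm in diameter up to 50 mm; 74 mm tall, about 0.11 kg. At the start it stands upright on the bench. The point is on its axis, half-way up; z points up, 37 mm above its foot.
- steel_centre_center (a point): Steel lathe centre: plain steel cylinder 40 mm in diameter up to 48 mm, with a cone point on top; 70 mm tall, about 0.4 kg. At the start it stands upright on the bench. The point is on its axis, half-way up; z points up, 35 mm above its foot.
- blue_tray: Blue two-bay steady tray fixed to the bench; origin at the centre of its underside on the bench, z up. Outer size 80 (x) by 156 (y) by 10 mm high, walls and floor 4 mm thick, a 4 mm divider as high as the walls at y = 0 makes two 72 by 74 mm bays whose centres are at y = +38 and -38 mm in the tray's frame. Turned at most about 9 degrees from the bench's axes.
- green_tray: Green two-bay steady tray fixed to the bench; origin at the centre of its underside on the bench, z up. Outer size 80 (x) by 156 (y) by 10 mm high, walls and floor 4 mm thick, a 4 mm divider as high as the walls at y = 0 makes two 72 by 74 mm bays whose centres are at y = +38 and -38 mm in the tray's frame. Turned at most about 9 degrees from the bench's axes.
- red_tray: Red single-bay steady tray fixed to the bench; origin at the centre of its underside on the bench, z up. Outer size 80 (x) by 80 (y) by 10 mm high, walls and floor 4 mm thick, one bay 72 x 72 mm centred on the origin. Turned at most about 9 degrees from the bench's axes.
- mug_center (a point): White mug, 80 mm across and 90 mm tall, a bystander, loose on the bench; the point is on its axis, half-way up.
- glue_center (a point): Yellow glue bottle with a red cap, 56 mm across and 120 mm tall, a bystander, loose on the bench; the point is on its axis, half-way up.
Mind the look-alikes: they are no part of the job. Leave any purple or turquoise look-alike of the part that bears domed_turning_center alone.

How it is judged:
By the outcome, as a careful person would: the job done as asked, in the order asked, and still so for the second after the job is handed in, with the robot touching nothing.
It also fails if it takes over 112 s, if anything falls off the work surface, if the arm or the gripper's body presses on something with over 40 N, if the wrist force passes 120 N, or if a joint passes its speed limit or range.

## Robot

A 6-joint arm with a two-finger parallel gripper is mounted at the origin on the work surface. World frame = base frame: x ahead of the robot, y to its left, z up, the work surface at z = 0. Lengths are in m, angles in degrees, forces in N, time in s.
With the tool pointing down it reaches from about 0.4 to 0.825 m from the base axis. Payload 7 kg.
Tool frame: the origin (TCP) lies midway between the tips of the shut fingers; the grasp point (between the pads) lies r.grasp_offset behind it (r.grasp_offset is the distance from the TCP to the grasp point, in m); z points along the fingers, y is the direction in which the jaws open and shut (so a half turn about z gives the same grasp; the last joint's range is limited). The gripper opens to 88 mm and grips with 3 to 60 N. Pads are 19 mm wide; open, the fingers measure 130 mm over their backs; the gripper's body (78 mm by 193 mm) begins 47 mm behind the grasp point.
Start: joints at [-57.806, 20.546, 0.682, 0, -70.136, -16.507], TCP at [0.182, -0.65, 0.227] pointing down, gripper open.
Joint ranges: [-176.03, 176.03], [-82.01, 121.73], [-58.28, 71.71], [-173.87, 95.51], [-174.79, -0.11], [-173.66, 173.66]. Speed limits (degrees/s): [136.94, 136.94, 172.46, 180, 180, 180].

## Interface

Orientations are given as [roll, pitch, yaw] about the fixed x, y, z axes, in that order (R = Rz(yaw) Ry(pitch) Rx(roll)).
In Python, from plant import status, imaging, r gives the robot as it stands.
- The arm moves only by the tool apply_moves, never from a script. Its argument "moves" is a list of rows, each a list of 6 numbers: the shift along the tool's x, y, z in units of 200 mm (1.0 is 200 mm), then the turn, a rotation vector about the tool's x, y, z in units of 90 degrees (1.0 is 90 degrees). In form: [[tx, ty, tz, rx, ry, rz], ...]. A call has 1 to 12 rows; each row is the pose to reach, as a shift and turn from the pose measured when the call began, along the tool's axes at that moment; what a row does not reach only later rows make up. A row lasts 1/8 s, in which the tool goes at most 62.5 mm and 10.7 degrees, less where a joint would pass 70% of its speed; a pose out of reach is approached as far as the arm can. A call with a number of a shift or a turn outside -1 to 1 is refused whole. A call with a gripper value outside its range is refused whole. "hand" is the closure, from -1 (fully open) to 1 (shut), set as the call begins (left out, the last holds). The fingers move at their own pace and stop on an object; "grip_force" is the grip in N (left out, the last holds). Time passes only in rows, so rows that repeat a pose let the fingers close. It gives the time, the measured TCP pose, the force and the opening at its end, in the units of the state.
- status.get_state(): the state, without advancing time (a new reading comes with each control period).
- imaging.capture(name): name is "side" or "top"; returns (picture, depth): 384x512x3 uint8, blue, green, red; 384x512 float32, m along the optical axis (not along the pixel's ray), 0 where there is no reading.
- imaging.camera_info(name): a dict with "fx", "fy", "cx", "cy" (pixels), "k1" (the pictures are not rectified: a ray, as slopes to the right and down, at radius r is drawn at 1 + k1 r^2 times it, then the intrinsics apply), "T" (4x4, takes a point from camera to world coordinates). Camera axes: x right, y up, looking along -z (the intrinsics and any distortion apply to the point x, -y, -z); pixel columns grow to the right and rows downward; lengths in m; the calibration is good to about 2 mm. A picture is of the moment at which its call begins. camera_info takes no time and is no camera call.
- r.close_job(): hands the job in, once; it reports no verdict.
The state is a dict: "time_s": time; "joints": joint angles; "qd": joint speeds; "joint_torque": joint torques, N m; "tcp_pos": TCP position; "eef_rot": TCP orientation; "contact_force": force on the tool from outside, world axes, zero at the start; "moment": the same for the moment, N m; "gripper_width": finger opening in m.
Only numpy, scipy, OpenCV 4.12 (cv2) and the standard library are available. Lean on these libraries where they do the work, as an engineer would, in place of code of your own. Each camera call takes 0.05 s, during which the arm holds its last target.

## Working session

There is one attempt and no reset: what is moved stays moved. The work goes in short steps, Python scripts to look and compute and a tool call to move; the robot and the scene stay as the last step left them, time stands still between calls to the robot, and variables do not carry over. Pictures are saved under pics/ and viewed, and the job is handed in when it is done.

Besides the shell and the picture viewer there is one more tool, called after "Request:" as name(argument=value, ...) on one line, values as JSON. apply_moves: Moves the arm, as the interface text tells. Its arguments: {"type":"object","properties":{"moves":{"type":"array","items":{"type":"array","items":{"type":"number"}}},"hand":{"type":"number"},"grip_force":{"type":"number"}},"required":["moves"]}

```bash
ls; mkdir -p pics; python3 - <<'E'
from plant import status, imaging, r
import cv2
print(status.get_state(), r.grasp_offset)
for n in ("side","top"):
    p,d=imaging.capture(n); cv2.imwrite(f"pics/{n}0.png",p); 
    import numpy as np; np.save(f"pics/{n}0_d.npy",d)
    print(n,imaging.camera_info(n))
E
```

```text
pics
{'time_s': 0.0, 'joints': array([-5.78057014e+01,  2.05921464e+01,  6.34405877e-01, -2.13908410e-02,
       -7.01359288e+01, -1.65079501e+01]), 'qd': array([-0.00904806, -0.06373009,  0.03101776,  0.07135687, -0.01537   ,
       -0.02391504]), 'joint_torque': array([-8.37750595e-04, -5.82717562e+01,  2.93049717e+01,  6.99720427e+00,
        6.77498057e-03, -1.20564591e-04]), 'tcp_pos': array([ 0.18236247, -0.64939179,  0.22561547]), 'eef_rot': array([ 1.79904477e+02, -7.33891429e-03, -1.64320930e+02]), 'contact_force': array([ 0.67574315, -0.66517197, -0.08201776]), 'moment': array([ 0.03519904,  0.01008343, -0.03279515]), 'gripper_width': 0.08765870119806915} 0.0188
side {'fx': 406.43091261755626, 'fy': 406.43091261755626, 'cx': 256.83186004528704, 'cy': 189.25530899302422, 'k1': 0.02984568028761524, 'T': array([[-0.80481329,  0.34781751, -0.48093507, -0.02639012],
       [-0.59349614, -0.46320468,  0.65818216,  0.74501606],
       [ 0.0061559 ,  0.81514686,  0.57922163,  0.71377249],
       [ 0.        ,  0.        ,  0.        ,  1.        ]])}
top {'fx': 468.5382224704113, 'fy': 468.5382224704113, 'cx': 265.49608942702247, 'cy': 189.73422163805844, 'k1': -0.06880447122371718, 'T': array([[-0.0225463 ,  0.99602675, -0.08615318,  0.38992181],
       [-0.99969867, -0.02329808, -0.0077304 ,  0.00296469],
       [-0.00970689,  0.08595293,  0.99625191,  1.24054164],
       [ 0.        ,  0.        ,  0.        ,  1.        ]])}
```

View pics/top0.png

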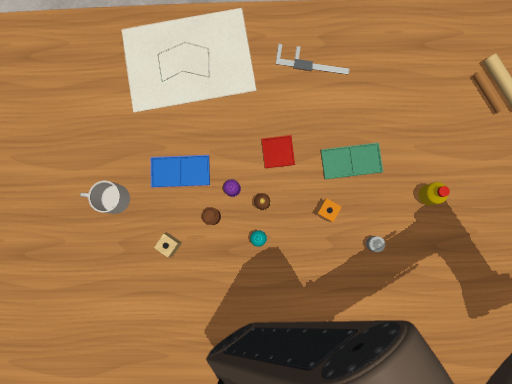

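View pics/side0.png

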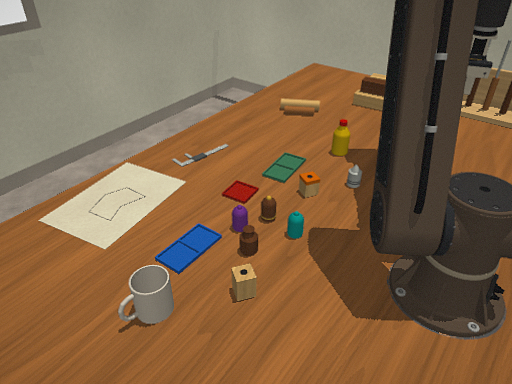

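The top view shows: plain blank (167,245), flared (211,216), purple decoy (232,188), domed with brass (262,201), turquoise decoy (258,239), sealed (330,210), steel (377,244), trays blue (180,171), red (278,152) and green (352,161).

```bash
cat > h.py <<'E'
import numpy as np, cv2
from plant import imaging
def rays(name,uv):
    c=imaging.camera_info(name); uv=np.atleast_2d(np.float64(uv))
    K=np.array([[c['fx'],0,c['cx']],[0,c['fy'],c['cy']],[0,0,1]])
    n=cv2.undistortPoints(uv.reshape(-1,1,2),K,np.array([c['k1'],0,0,0])).reshape(-1,2)
    d=np.c_[n[:,0],-n[:,1],-np.ones(len(n))]@c['T'][:3,:3].T
    return c['T'][:3,3],d
def onplane(name,uv,z):
    o,d=rays(name,uv); s=(z-o[2])/d[:,2]
    return o+d*s[:,None]
def tri(uvt,uvs):
    o1,d1=rays('top',uvt);o2,d2=rays('side',uvs); d1=d1[0];d2=d2[0]
    s=np.linalg.lstsq(np.c_[d1,-d2],o2-o1,rcond=None)[0]
    a=o1+s[0]*d1;b=o2+s[1]*d2
    return (a+b)/2,np.linalg.norm(a-b)
def proj(name,P):
    c=imaging.camera_info(name); q=(np.atleast_2d(P)-c['T'][:3,3])@c['T'][:3,:3]
    x=q[:,0]/-q[:,2];y=-q[:,1]/-q[:,2]; r2=x*x+y*y;f=1+c['k1']*r2
    return np.c_[c['fx']*x*f+c['cx'],c['fy']*y*f+c['cy']]
E
python3 - <<'E'
from h import *
p=cv2.imread('pics/top0.png');d=np.load('pics/top0_d.npy')
crop=p[130:260,80:400]; 
cv2.imwrite('pics/crop0.png',cv2.resize(crop[:,60:320],None,fx=3,fy=3,interpolation=cv2.INTER_CUBIC))
s=cv2.imread('pics/side0.png')
cv2.imwrite('pics/crops0.png',cv2.resize(s[140:310,150:370],None,fx=3.4,fy=3.4,interpolation=cv2.INTER_CUBIC))
hsv=cv2.cvtColor(p,cv2.COLOR_BGR2HSV)
for n,lo,hi in (('blue',(105,150,80),(125,255,255)),('red',(0,200,80),(4,255,255)),('green',(70,80,60),(86,190,255))):
    m=cv2.inRange(hsv,lo,hi); 
    if n=='red': m|=cv2.inRange(hsv,(174,200,80),(180,255,255))
    m=cv2.morphologyEx(m,cv2.MORPH_CLOSE,np.ones((5,5)))
    cs=cv2.findContours(m,cv2.RETR_EXTERNAL,cv2.CHAIN_APPROX_NONE)[0]
    c=max(cs,key=cv2.contourArea)
    # rectangle in world, rim z=.010
    w=onplane('top',c.reshape(-1,2),.01)[:,:2]
    R=cv2.minAreaRect((w*1000).astype(np.float32)); print(n,cv2.contourArea(c),R, cv2.boundingRect(c))
E
```

```text
blue 1590.0 ((552.1806640625, 238.99246215820312), (77.47300720214844, 154.7841033935547), 1.022505521774292) (151, 156, 59, 31)
red 815.5 ((597.8635864257812, -22.6590576171875), (78.6471939086914, 78.82406616210938), 5.780569553375244) (262, 136, 33, 32)
green 1579.5 ((568.6539306640625, -217.0810089111328), (77.07142639160156, 154.08230590820312), 5.680542469024658) (321, 143, 62, 36)
```

```bash
python3 - <<'E'
from h import *
p=cv2.imread('pics/top0.png')
hsv=cv2.cvtColor(p,cv2.COLOR_BGR2HSV)
for u,v in ((167,245),(172,238),(211,216),(232,188),(262,201),(258,239),(330,210),(325,206),(377,244),(200,230),(180,171)): print((u,v),hsv[v,u])
E
```

```text
(167, 245) [15 12 42]
(172, 238) [ 19 119 101]
(211, 216) [ 12 165 119]
(232, 188) [141 154 146]
(262, 201) [ 23 162 216]
(258, 239) [ 89 230 172]
(330, 210) [15 12 42]
(325, 206) [ 17 219 221]
(377, 244) [ 38   8 136]
(200, 230) [ 15 154 181]
(180, 171) [107 202 168]
```

View crops.

View pics/crop0.png

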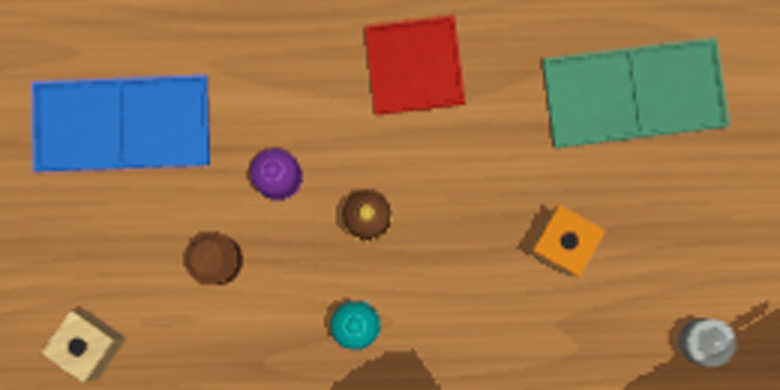

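View pics/crops0.png

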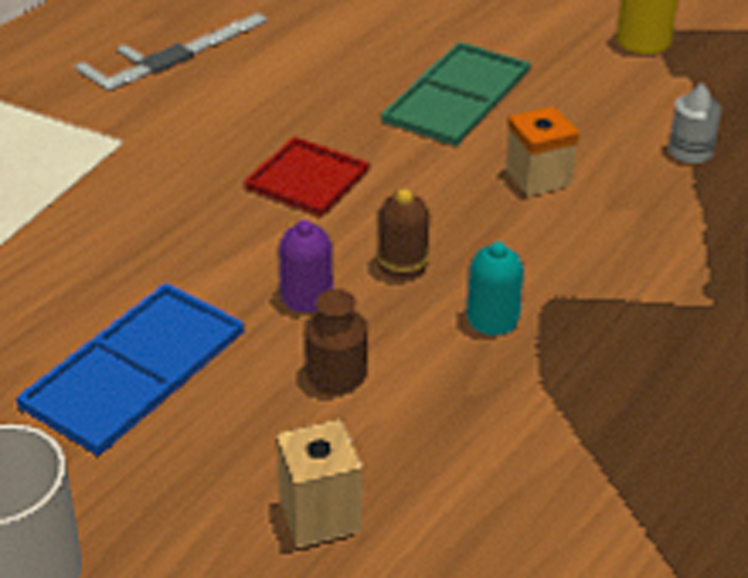

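```bash
python3 - <<'E'
from h import *
np.set_printoptions(precision=4,suppress=True)
p=cv2.imread('pics/top0.png');hsv=cv2.cvtColor(p,cv2.COLOR_BGR2HSV)
s=cv2.imread('pics/side0.png');hs=cv2.cvtColor(s,cv2.COLOR_BGR2HSV)
def blob(h,lo,hi,box):
    x0,y0,x1,y1=box; m=np.zeros(h.shape[:2],np.uint8); m[y0:y1,x0:x1]=cv2.inRange(h,lo,hi)[y0:y1,x0:x1]
    m=cv2.morphologyEx(m,cv2.MORPH_CLOSE,np.ones((3,3)))
    c=max(cv2.findContours(m,cv2.RETR_EXTERNAL,cv2.CHAIN_APPROX_NONE)[0],key=cv2.contourArea)
    M=cv2.moments(m,True) ; m2=np.zeros_like(m);cv2.drawContours(m2,[c],-1,1,-1);M=cv2.moments(m2,True)
    return c,np.array([M['m10'],M['m01']])/M['m00'],M['m00']
# holes
for n,box,z,sb in (('plain',(158,237,174,254),.062,(225,262,262,285)),('sealed',(321,201,338,219),.056,(300,170,320,186))):
    _,uv,a=blob(hsv,(0,0,0),(180,90,75),box); _,us,b=blob(hs,(0,0,0),(180,110,60),sb)
    print(n,'hole',uv,a,onplane('top',uv,z),'side',us,b,onplane('side',us,z),tri(uv,us))
c,uv,a=blob(hsv,(14,40,150),(28,170,255),(150,230,185,262)); print('plain face',uv,a,onplane('top',uv,.062)); print(cv2.minAreaRect((1000*onplane('top',c.reshape(-1,2),.062)[:,:2]).astype(np.float32)))
c,uv,a=blob(hsv,(10,190,190),(20,255,255),(315,195,345,226)); print('sealed face',uv,a,onplane('top',uv,.056)); print(cv2.minAreaRect((1000*onplane('top',c.reshape(-1,2),.056)[:,:2]).astype(np.float32)))
# ball
_,uv,a=blob(hsv,(18,100,150),(30,255,255),(255,194,270,208)); _,us,b=blob(hs,(18,100,140),(30,255,255),(262,192,276,202))
print('ball',uv,a,onplane('top',uv,.069),us,b,tri(uv,us),onplane('side',us,.069))
g=lambda im,b,n,f: cv2.imwrite(n,cv2.resize(im[b[1]:b[3],b[0]:b[2]],None,fx=f,fy=f,interpolation=cv2.INTER_CUBIC))
a1=cv2.resize(p[200:232,195:227],(380,380),interpolation=cv2.INTER_CUBIC);a2=cv2.resize(s[222:258,236:272],(380,380),interpolation=cv2.INTER_CUBIC)
b1=cv2.resize(p[228:260,361:393],(380,380),interpolation=cv2.INTER_CUBIC);b2=cv2.resize(s[160:192,338:370],(380,380),interpolation=cv2.INTER_CUBIC)
cv2.imwrite('pics/d1.png',cv2.resize(np.vstack([np.hstack([a1,a2]),np.hstack([b1,b2])]),(600,600)))
E
```

```text
plain hole [165.0909 245.0909] 22.0 [[0.358  0.2677 0.062 ]] side [243.1429 271.4286] 21.0 [[0.3571 0.2679 0.062 ]] (array([0.3577, 0.2676, 0.0615]), np.float64(0.0007047350667882401))
sealed hole [329.2222 209.9444] 18.0 [[ 0.4373 -0.1478  0.056 ]] side [309.5 175. ] 2.0 [[ 0.4388 -0.1537  0.056 ]] (array([ 0.4365, -0.1476,  0.0602]), np.float64(0.0014843028937020207))
plain face [167.  245.5] 1120.0 [[0.3569 0.2629 0.062 ]]
((357.055908203125, 263.0795593261719), (86.95194244384766, 77.71844482421875), 88.9982681274414)
sealed face [329.4531 209.5793] 309.0 [[ 0.4382 -0.1484  0.056 ]]
((438.2184143066406, -148.5850067138672), (44.56782913208008, 44.14374542236328), 58.74727249145508)
ball [261.7619 200.381 ] 21.0 [[0.4647 0.022  0.069 ]] [268.6923 197.    ] 13.0 (array([0.464 , 0.0215, 0.0682]), np.float64(0.0018458491028523407)) [[0.4625 0.0221 0.069 ]]
```

View pics/d1.png

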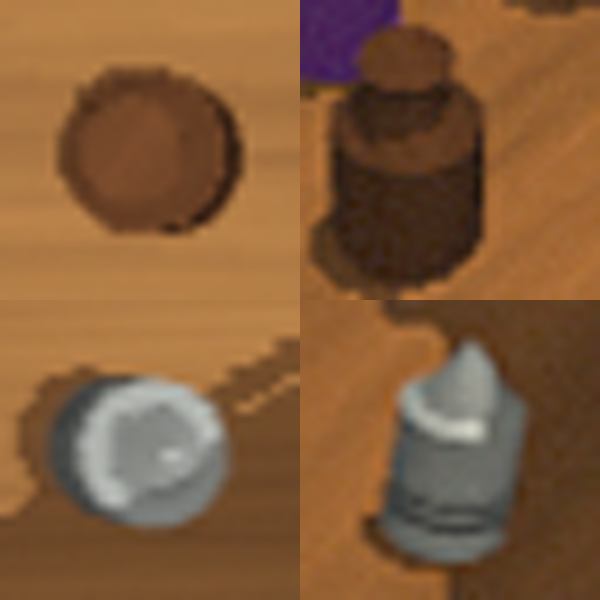

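```bash
python3 - <<'E'
from h import *
np.set_printoptions(precision=4,suppress=True)
p=cv2.imread('pics/top0.png');hsv=cv2.cvtColor(p,cv2.COLOR_BGR2HSV)
t=(209.2,215.8);s=(248.2,228.5);print('flared',onplane('top',t,.07),onplane('side',s,.07),tri(t,s))
t=(378.7,244.1);s=(356,164.6);print('steel tip',onplane('top',t,.07),onplane('side',s,.069),tri(t,s))
# steel body top outline: shoulder z=.048 ; base circle z=0
print('steel outline centre', onplane('top',(361+(152+.5)/9.375-.5,228+(152+.5)/9.375-.5),.048))
print(hsv[245,160:175].tolist())
m=cv2.inRange(hsv,(0,0,170),(180,125,255));m[:232]=0;m[260:]=0;m[:,:150]=0;m[:,185:]=0
c=max(cv2.findContours(m,cv2.RETR_EXTERNAL,cv2.CHAIN_APPROX_NONE)[0],key=cv2.contourArea)
print(cv2.contourArea(c),cv2.minAreaRect((1000*onplane('top',c.reshape(-1,2),.062)[:,:2]).astype(np.float32)))
for n,uv in (('mug',(109,197)),('glue',(442,191)),('purple',(140+(273)/3,130+171/3)),('turq',(140+355/3,130+324/3))): print(n,onplane('top',uv,{'mug':.09,'glue':.12}.get(n,.074)))
E
```

```text
flared [[0.429  0.1543 0.07  ]] [[0.428  0.1572 0.07  ]] (array([0.4294, 0.1548, 0.0676]), np.float64(0.0006857807731559715))
steel tip [[ 0.3488 -0.2666  0.07  ]] [[ 0.347  -0.2688  0.069 ]] (array([ 0.3477, -0.2673,  0.0695]), np.float64(0.002331386753498164))
steel outline centre [[ 0.349  -0.2668  0.048 ]]
[[20, 100, 219], [20, 100, 219], [19, 109, 175], [0, 6, 42], [0, 0, 42], [30, 6, 42], [30, 6, 43], [15, 12, 42], [16, 85, 84], [19, 105, 191], [20, 101, 214], [20, 102, 214], [20, 102, 214], [20, 103, 212], [20, 103, 208]]
273.5 ((357.87255859375, 267.6108703613281), (44.282875061035156, 43.90031051635742), 53.87651443481445)
mug [[0.4804 0.4017 0.09  ]]
glue [[ 0.4738 -0.4145  0.12  ]]
purple [[0.4997 0.0982 0.074 ]]
turq [[0.3711 0.0325 0.074 ]]
```

```bash
cat >> h.py <<'E'
from scipy.spatial.transform import Rotation as Ro
def go(x,y,z,yaw):
    """row for target TCP pose pointing down"""
    from plant import status
    s=status.get_state(); R=Ro.from_euler('xyz',s['eef_rot'],degrees=True)
    d=R.inv().apply(np.array([x,y,z])-s['tcp_pos'])/.2
    rv=(R.inv()*Ro.from_euler('xyz',[180,0,yaw],degrees=True)).as_rotvec(degrees=True)/90
    n=max(np.linalg.norm(d)*200/62.5,np.linalg.norm(rv)*90/10.7)
    print('t',round(s['time_s'],2),'tcp',np.round(s['tcp_pos'],4),np.round(s['eef_rot'],1),'row',np.round(np.r_[d,rv],3).tolist(),'rows>=',round(n,1))
E
python3 -c "
from h import *
go(.31,-.40,.22,-140);go(.25,-.52,.22,-145);go(.34,-.34,.21,-121.3)"
```

```text
t 0.1 tcp [ 0.1824 -0.6494  0.2257] [ 179.9   -0.  -164.3] row [-0.952, 1.028, 0.03, 0.001, 0.0, -0.27] rows>= 4.5
t 0.1 tcp [ 0.1824 -0.6494  0.2257] [ 179.9   -0.  -164.3] row [-0.501, 0.532, 0.029, 0.001, 0.0, -0.215] rows>= 2.3
t 0.1 tcp [ 0.1824 -0.6494  0.2257] [ 179.9   -0.  -164.3] row [-1.177, 1.276, 0.08, 0.001, 0.0, -0.478] rows>= 5.6
```

Request:
apply_moves(moves=[[-0.5,0.53,0.03,0,0,-0.22],[-0.9,0.98,0.03,0,0,-0.27],[-0.9,0.98,0.03,0,0,-0.27],[-0.9,0.98,0.03,0,0,-0.27],[-0.9,0.98,0.03,0,0,-0.27],[-0.9,0.98,0.03,0,0,-0.27]], hand=-1, grip_force=25)

```text
time_s: 0.85
tcp_pos: [0.3032, -0.4114, 0.2202]
eef_rot: [179.9, 0.0, -139.9]
contact_force: [0.0, 0.1, -0.5]
gripper_width: 0.0873
```

```bash
python3 -c "
from h import *
go(.438,-.1482,.2,-121.3);go(.42,-.22,.2,-121.3)"
```

```text
t 0.85 tcp [ 0.3032 -0.4114  0.2202] [ 179.9    0.  -139.9] row [-1.363, 0.572, 0.103, 0.001, 0.001, -0.207] rows>= 4.7
t 0.85 tcp [ 0.3032 -0.4114  0.2202] [ 179.9    0.  -139.9] row [-1.063, 0.356, 0.102, 0.001, 0.001, -0.207] rows>= 3.6
```

Request:
apply_moves(moves=[[-0.98,0.36,0.1,0,0,-0.207],[-0.98,0.36,0.1,0,0,-0.207],[-0.98,0.36,0.1,0,0,-0.207],[-0.98,0.36,0.1,0,0,-0.207],[-0.98,0.36,0.1,0,0,-0.207]])

```text
time_s: 1.48
tcp_pos: [0.4074, -0.2298, 0.2001]
eef_rot: [179.9, 0.0, -121.2]
contact_force: [0.6, -0.9, 0.8]
gripper_width: 0.0879
```

```bash
python3 -c "
from h import *
go(.438,-.1482,.1,-121.3)"
```

```text
t 1.48 tcp [ 0.4074 -0.2298  0.2001] [ 179.9    0.  -121.2] row [-0.428, 0.08, 0.501, 0.001, 0.0, 0.001] rows>= 2.1
```

Request:
apply_moves(moves=[[-0.428,0.08,0.2,0,0,0],[-0.428,0.08,0.5,0,0,0],[-0.428,0.08,0.5,0,0,0],[-0.428,0.08,0.7,0,0,0],[-0.428,0.08,0.85,0,0,0],[-0.428,0.08,0.93,0,0,0],[-0.428,0.08,0.93,0,0,0],[-0.428,0.08,0.93,0,0,0]])

```text
time_s: 2.48
tcp_pos: [0.4382, -0.149, 0.0146]
eef_rot: [179.9, 0.0, -121.2]
contact_force: [0.0, -0.4, 0.2]
gripper_width: 0.0879
```

```bash
python3 -c "
from h import *
go(.438,-.1482,.0142,-121.3)
for n in ('top','side'):
  p,_=imaging.capture(n); cv2.imwrite('pics/%s1.png'%n,p)"
```

```text
t 2.48 tcp [ 0.4382 -0.149   0.0146] [ 179.9    0.  -121.2] row [-0.003, 0.003, 0.002, 0.001, 0.0, 0.001] rows>= 0.0
```

View pics/side1.png

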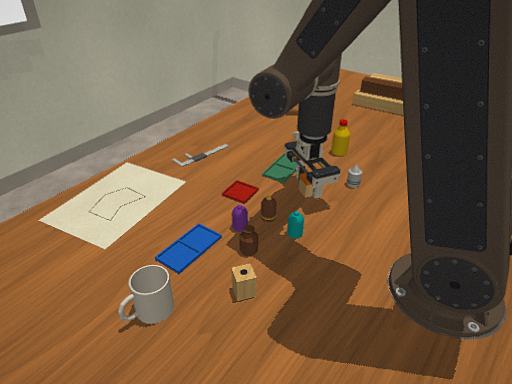

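The fingers straddle the sealed blank at (315,180). Closing.

Request:
apply_moves(moves=[[0,0,0,0,0,0],[0,0,0,0,0,0],[0,0,0,0,0,0],[0,0,0,0,0,0],[0,0,0,0,0,0],[0,0,0,0,0,0]], hand=1, grip_force=25)

```text
time_s: 3.32
tcp_pos: [0.4381, -0.1485, 0.0149]
eef_rot: [180.0, 0.1, -121.2]
contact_force: [-1.9, 0.6, 1.9]
gripper_width: 0.0439
```

```bash
python3 -c "
from h import *
go(.438,-.1482,.2,-121.3)"
```

```text
t 3.33 tcp [ 0.4381 -0.1485  0.0149] [ 1.800e+02  1.000e-01 -1.212e+02] row [-0.002, 0.002, -0.926, 0.0, 0.001, 0.001] rows>= 3.0
```

Request:
apply_moves(moves=[[0,0,-0.1,0,0,0],[0,0,-0.3,0,0,0],[0,0,-0.6,0,0,0],[0,0,-0.85,0,0,0],[0,0,-0.93,0,0,0],[0,0,-0.93,0,0,0]])

```text
time_s: 4.08
tcp_pos: [0.4388, -0.1486, 0.2019]
eef_rot: [-179.9, 0.2, -121.2]
contact_force: [-0.6, 0.0, -2.0]
gripper_width: 0.044
```

```bash
python3 -c "
from h import *
go(.48,0.03,.2,-105);go(.5515,0.277,.2,-89)"
```

```text
t 4.08 tcp [ 0.4388 -0.1486  0.2019] [-179.9    0.2 -121.2] row [-0.871, 0.287, 0.011, -0.001, 0.002, -0.18] rows>= 2.9
t 4.08 tcp [ 0.4388 -0.1486  0.2019] [-179.9    0.2 -121.2] row [-2.112, 0.621, 0.014, -0.002, 0.001, -0.358] rows>= 7.0
```

Request:
apply_moves(moves=[[-0.2,0.06,0,0,0,-0.05],[-0.45,0.15,0,0,0,-0.12],[-0.7,0.23,0,0,0,-0.18],[-0.95,0.3,0.01,0,0,-0.25],[-1.0,0.32,0.01,0,0,-0.25],[-1.0,0.32,0.01,0,0,-0.25]])

```text
time_s: 4.82
tcp_pos: [0.4869, 0.0558, 0.1987]
eef_rot: [-180.0, 0.0, -98.7]
contact_force: [-1.2, -0.2, -2.1]
gripper_width: 0.044
```

```bash
python3 -c "
from h import *
go(.5515,0.277,.2,-89)"
```

```text
t 4.83 tcp [0.4869 0.0558 0.1987] [-180.     0.   -98.7] row [-1.142, -0.152, -0.006, -0.0, 0.0, -0.108] rows>= 3.7
```

Request:
apply_moves(moves=[[-0.25,-0.04,0,0,0,-0.03],[-0.5,-0.07,0,0,0,-0.06],[-0.75,-0.1,0,0,0,-0.108],[-0.95,-0.13,0,0,0,-0.108],[-1.0,-0.15,0,0,0,-0.108],[-1.0,-0.15,0,0,0,-0.108]])

```text
time_s: 5.58
tcp_pos: [0.5466, 0.2479, 0.1979]
eef_rot: [179.9, -0.0, -89.0]
contact_force: [0.0, -0.3, -1.2]
gripper_width: 0.0441
```

```bash
python3 -c "
from h import *
go(.5515,0.277,.12,-89);go(.5515,0.277,.0195,-89)"
```

```text
t 5.58 tcp [0.5466 0.2479 0.1979] [179.9  -0.  -89. ] row [-0.146, -0.027, 0.389, 0.001, -0.001, -0.0] rows>= 1.3
t 5.58 tcp [0.5466 0.2479 0.1979] [179.9  -0.  -89. ] row [-0.146, -0.028, 0.892, 0.001, -0.001, -0.0] rows>= 2.9
```

Request:
apply_moves(moves=[[-0.146,-0.028,0,0,0,0],[-0.146,-0.028,0.25,0,0,0],[-0.146,-0.028,0.5,0,0,0],[-0.146,-0.028,0.7,0,0,0],[-0.146,-0.028,0.8,0,0,0],[-0.146,-0.028,0.86,0,0,0],[-0.146,-0.028,0.88,0,0,0],[-0.146,-0.028,0.892,0,0,0],[-0.146,-0.028,0.892,0,0,0],[-0.146,-0.028,0.892,0,0,0]])

```text
time_s: 6.82
tcp_pos: [0.5518, 0.2773, 0.0201]
eef_rot: [180.0, -0.0, -89.0]
contact_force: [-1.0, -0.6, -0.9]
gripper_width: 0.0437
```

```bash
python3 -c "
from h import *
go(.5515,0.277,.0195,-89)
for n in ('side',):
  p,_=imaging.capture(n); cv2.imwrite('pics/%s2.png'%n,cv2.resize(p[120:330,80:340],None,fx=2.5,fy=2.5))"
```

```text
t 6.83 tcp [0.5518 0.2773 0.0201] [180.  -0. -89.] row [0.002, 0.002, 0.003, 0.0, -0.0, -0.0] rows>= 0.0
```

View pics/side2.png

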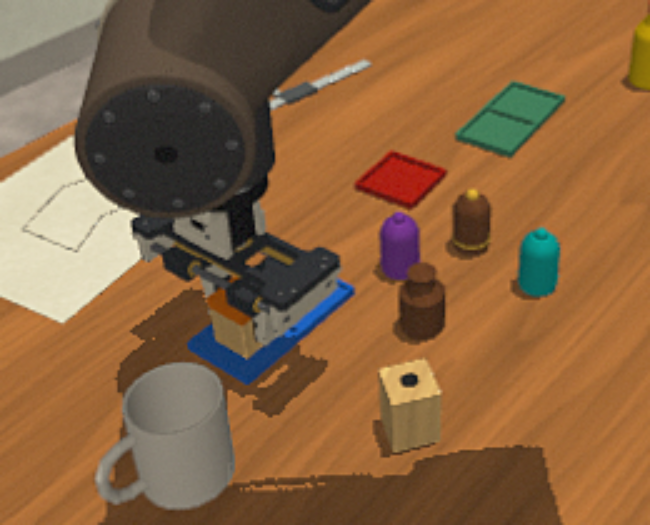

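The sealed blank sits over the near blue bay at (235,330) in the crop. I'll lower it a hair more and release.

Request:
apply_moves(moves=[[0,0,0.005,0,0,0],[0,0,0.005,0,0,0],[0,0,0.005,0,0,0]])

```text
time_s: 7.25
tcp_pos: [0.5518, 0.2773, 0.0191]
eef_rot: [180.0, -0.0, -89.0]
contact_force: [0.5, -0.8, -1.5]
gripper_width: 0.0437
```

Request:
apply_moves(moves=[[0,0,0,0,0,0],[0,0,0,0,0,0],[0,0,0,0,0,0],[0,0,0,0,0,0],[0,0,-0.2,0,0,0],[0,0,-0.5,0,0,0],[0,0,-0.8,0,0,0],[0,0,-0.9,0,0,0],[0,0,-0.9,0,0,0]], hand=-1)

```text
time_s: 8.38
tcp_pos: [0.5527, 0.2779, 0.2015]
eef_rot: [-179.8, 0.2, -89.0]
contact_force: [-0.4, 1.1, -1.7]
gripper_width: 0.0873
```

```bash
python3 -c "
from h import *
go(.3577,0.2676,.2,-126.1)"
```

```text
t 8.38 tcp [0.5527 0.2779 0.2015] [-179.8    0.2  -89. ] row [0.035, 0.976, 0.005, -0.001, 0.002, 0.412] rows>= 3.5
```

Request:
apply_moves(moves=[[0.035,0.976,0,0,0,0.412],[0.035,0.976,0,0,0,0.412],[0.035,0.976,0,0,0,0.412],[0.035,0.976,0,0,0,0.412],[0.035,0.976,0,0,0,0.412],[0.035,0.976,0,0,0,0.412],[0.035,0.976,0,0,0,0.412]])

```text
time_s: 9.25
tcp_pos: [0.3581, 0.2675, 0.2004]
eef_rot: [-180.0, 0.2, -126.1]
contact_force: [-0.7, 0.6, -0.6]
gripper_width: 0.0879
```

```bash
python3 -c "
from h import *
go(.3577,0.2676,.0142,-126.1)
for n in ('side',):
  p,_=imaging.capture(n); cv2.imwrite('pics/%s3.png'%n,cv2.resize(p[120:330,80:340],None,fx=2.5,fy=2.5))"
```

```text
t 9.25 tcp [0.3581 0.2675 0.2004] [-180.     0.2 -126.1] row [0.003, 0.003, 0.931, -0.0, 0.002, 0.0] rows>= 3.0
```

View pics/side3.png

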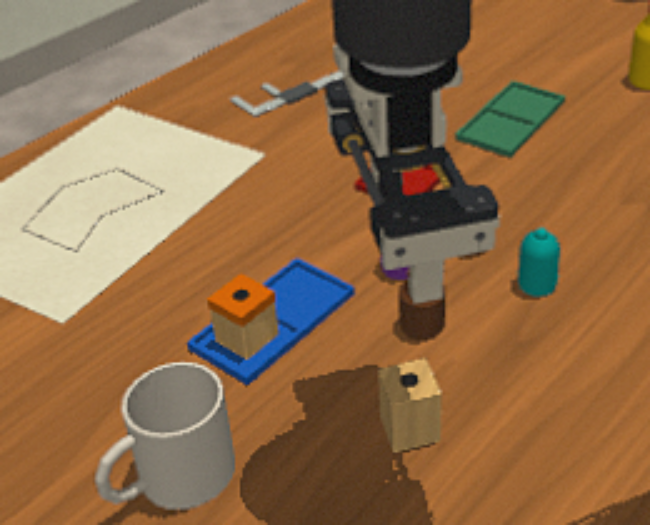

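The sealed blank stands upright in the near blue bay (240,315). The gripper is above the plain blank, so I'll descend and close.

Request:
apply_moves(moves=[[0,0,0.25,0,0,0],[0,0,0.5,0,0,0],[0,0,0.7,0,0,0],[0,0,0.85,0,0,0],[0,0,0.93,0,0,0],[0,0,0.93,0,0,0],[0,0,0.93,0,0,0]])

```text
time_s: 10.18
tcp_pos: [0.359, 0.268, 0.0147]
eef_rot: [-180.0, 0.2, -126.1]
contact_force: [-0.4, 0.5, 0.7]
gripper_width: 0.0872
```

Request:
apply_moves(moves=[[0,0,0,0,0,0],[0,0,0,0,0,0],[0,0,0,0,0,0],[0,0,0,0,0,0],[0,0,0,0,0,0],[0,0,0,0,0,0]], hand=1)

```text
time_s: 10.92
tcp_pos: [0.359, 0.2682, 0.0148]
eef_rot: [-180.0, 0.2, -126.1]
contact_force: [-1.7, -0.2, 2.9]
gripper_width: 0.0439
```

Request:
apply_moves(moves=[[0,0,-0.1,0,0,0],[0,0,-0.3,0,0,0],[0,0,-0.6,0,0,0],[0,0,-0.85,0,0,0],[0,0,-0.93,0,0,0],[0,0,-0.93,0,0,0]])

```text
time_s: 11.68
tcp_pos: [0.3587, 0.2682, 0.2018]
eef_rot: [-180.0, 0.3, -126.1]
contact_force: [-0.2, 0.4, -2.3]
gripper_width: 0.0438
```

```bash
python3 -c "
from h import *
go(.5529,0.201,.2,-89)"
```

```text
t 11.68 tcp [0.3587 0.2682 0.2018] [-180.     0.3 -126.1] row [-0.3, -0.983, 0.011, -0.001, 0.003, -0.412] rows>= 3.5
```

Request:
apply_moves(moves=[[-0.05,-0.17,0,0,0,-0.07],[-0.11,-0.37,0,0,0,-0.16],[-0.18,-0.6,0,0,0.001,-0.25],[-0.25,-0.82,0,0,0.002,-0.34],[-0.3,-0.95,0.01,0,0.003,-0.4],[-0.3,-0.983,0.01,0,0.003,-0.412],[-0.3,-0.983,0.01,0,0.003,-0.412],[-0.3,-0.983,0.01,0,0.003,-0.412]])

```text
time_s: 12.68
tcp_pos: [0.552, 0.201, 0.1997]
eef_rot: [-179.9, -0.0, -89.0]
contact_force: [0.1, 1.0, -1.2]
gripper_width: 0.0441
```

```bash
python3 -c "
from h import *
go(.5529,0.201,.019,-89)"
```

```text
t 12.68 tcp [0.552  0.201  0.1997] [-179.9   -0.   -89. ] row [-0.0, -0.003, 0.904, -0.001, -0.0, -0.0] rows>= 2.9
```

Request:
apply_moves(moves=[[0,0,0.25,0,0,0],[0,0,0.5,0,0,0],[0,0,0.7,0,0,0],[0,0,0.8,0,0,0],[0,0,0.86,0,0,0],[0,0,0.89,0,0,0],[0,0,0.903,0,0,0],[0,0,0.903,0,0,0],[0,0,0.903,0,0,0]])

```text
time_s: 13.8
tcp_pos: [0.5527, 0.2012, 0.0198]
eef_rot: [-179.9, 0.0, -89.0]
contact_force: [0.3, 0.0, -0.9]
gripper_width: 0.0439
```

Request:
apply_moves(moves=[[0,0,0,0,0,0],[0,0,0,0,0,0],[0,0,0,0,0,0],[0,0,0,0,0,0],[0,0,-0.2,0,0,0],[0,0,-0.5,0,0,0],[0,0,-0.8,0,0,0],[0,0,-0.9,0,0,0],[0,0,-0.9,0,0,0]], hand=-1)

```text
time_s: 14.92
tcp_pos: [0.553, 0.2017, 0.2021]
eef_rot: [-179.7, 0.2, -89.0]
contact_force: [-0.1, 0.5, 0.3]
gripper_width: 0.088
```

```bash
python3 -c "
from h import *
go(.4293,0.155,.2,-39);go(.4293,0.155,.2,-129);go(.4293,.155,.2,-219)"
```

```text
t 14.93 tcp [0.553  0.2017 0.2021] [-179.7    0.2  -89. ] row [0.223, 0.623, 0.006, -0.004, 0.0, -0.556] rows>= 4.7
t 14.93 tcp [0.553  0.2017 0.2021] [-179.7    0.2  -89. ] row [0.223, 0.623, 0.006, -0.003, 0.003, 0.444] rows>= 3.7
t 14.93 tcp [0.553  0.2017 0.2021] [-179.7    0.2  -89. ] row [0.223, 0.623, 0.006, 0.0, 0.005, 1.444] rows>= 12.1
```

Request:
apply_moves(moves=[[0.223,0.623,0,0,0,-0.556],[0.223,0.623,0,0,0,-0.556],[0.223,0.623,0,0,0,-0.556],[0.223,0.623,0,0,0,-0.556],[0.223,0.623,0,0,0,-0.556],[0.223,0.623,0,0,0,-0.556],[0.223,0.623,0,0,0,-0.556]])

```text
time_s: 15.8
tcp_pos: [0.4289, 0.1547, 0.2005]
eef_rot: [-179.7, -0.1, -39.2]
contact_force: [0.3, 0.0, 0.3]
gripper_width: 0.0873
```

```bash
python3 -c "
from h import *
go(.4293,0.155,.0142,-39)
for n in ('side',):
  p,_=imaging.capture(n); cv2.imwrite('pics/%s4.png'%n,cv2.resize(p[120:330,80:340],None,fx=2.5,fy=2.5))"
```

```text
t 15.8 tcp [0.4289 0.1547 0.2005] [-1.797e+02 -1.000e-01 -3.920e+01] row [-0.002, 0.002, 0.932, -0.003, -0.002, -0.002] rows>= 3.0
```

View pics/side4.png

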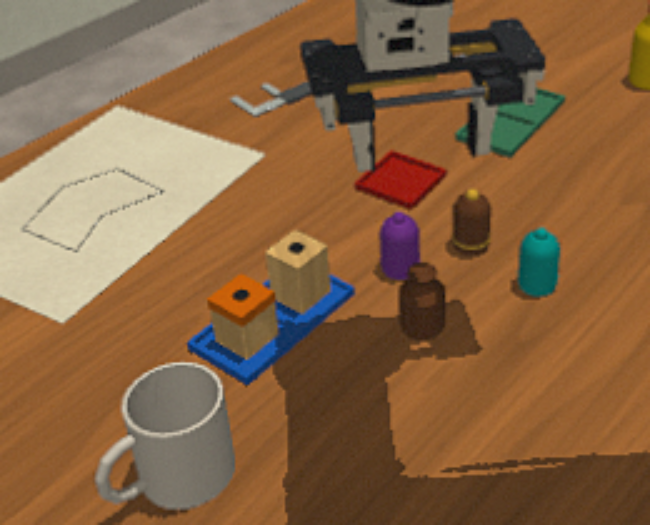

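Both blanks stand in their blue bays (240,315) and (297,270). The flared turning is next.

Request:
apply_moves(moves=[[0,0,0.25,-0.003,-0.002,0],[0,0,0.5,-0.003,-0.002,0],[0,0,0.7,-0.003,-0.002,0],[0,0,0.85,-0.003,-0.002,0],[0,0,0.93,-0.003,-0.002,0],[0,0,0.93,-0.003,-0.002,0],[0,0,0.93,-0.003,-0.002,0]])

```text
time_s: 16.73
tcp_pos: [0.4303, 0.1555, 0.0152]
eef_rot: [-180.0, 0.0, -39.2]
contact_force: [0.7, -0.8, 0.2]
gripper_width: 0.0879
```

Request:
apply_moves(moves=[[0,0,0,0,0,0],[0,0,0,0,0,0],[0,0,0,0,0,0],[0,0,0,0,0,0],[0,0,0,0,0,0],[0,0,0,0,0,0]], hand=1)

```text
time_s: 17.48
tcp_pos: [0.4303, 0.1555, 0.0152]
eef_rot: [-180.0, 0.0, -39.2]
contact_force: [-0.3, 0.4, 1.7]
gripper_width: 0.0456
```

Request:
apply_moves(moves=[[0,0,-0.1,0,0,0],[0,0,-0.3,0,0,0],[0,0,-0.6,0,0,0],[0,0,-0.85,0,0,0],[0,0,-0.93,0,0,0],[0,0,-0.93,0,0,0]])

```text
time_s: 18.23
tcp_pos: [0.4306, 0.1557, 0.2022]
eef_rot: [-179.8, 0.0, -39.2]
contact_force: [-0.5, 0.1, -2.3]
gripper_width: 0.0453
```

```bash
python3 -c "
from h import *
go(.5725,-.2548,.2,-84.3);go(.5,-.01,.2,-65)"
```

```text
t 18.23 tcp [0.4306 0.1557 0.2022] [-179.8    0.   -39.2] row [1.847, 1.143, 0.006, -0.002, 0.001, 0.501] rows>= 6.9
t 18.23 tcp [0.4306 0.1557 0.2022] [-179.8    0.   -39.2] row [0.792, 0.423, 0.009, -0.002, 0.001, 0.287] rows>= 2.9
```

Request:
apply_moves(moves=[[0.2,0.12,0,0,0,0.06],[0.4,0.25,0,0,0,0.13],[0.6,0.38,0,0,0,0.2],[0.8,0.5,0,0,0,0.25],[0.95,0.58,0,0,0,0.28],[0.97,0.6,0,0,0,0.28],[0.97,0.6,0,0,0,0.28]])

```text
time_s: 19.1
tcp_pos: [0.5044, -0.0601, 0.2002]
eef_rot: [-180.0, 0.2, -64.4]
contact_force: [0.2, 0.1, -0.8]
gripper_width: 0.0453
```

```bash
python3 -c "
from h import *
go(.5725,-.2548,.2,-84.3)"
```

```text
t 19.1 tcp [ 0.5044 -0.0601  0.2002] [-180.     0.2  -64.4] row [1.025, 0.113, -0.002, 0.0, 0.002, 0.221] rows>= 3.3
```

Request:
apply_moves(moves=[[0.2,0.02,0,0,0,0.05],[0.45,0.05,0,0,0,0.1],[0.7,0.08,0,0,0.001,0.16],[0.9,0.1,0,0,0.002,0.2],[1.0,0.113,0,0,0.002,0.221],[1.0,0.113,0,0,0.002,0.221],[1.0,0.113,0,0,0.002,0.221]])

```text
time_s: 19.98
tcp_pos: [0.5701, -0.249, 0.1995]
eef_rot: [180.0, 0.0, -84.2]
contact_force: [-0.5, 0.8, -1.8]
gripper_width: 0.0455
```

```bash
python3 -c "
from h import *
go(.5725,-.2548,.0195,-84.3)"
```

```text
t 19.98 tcp [ 0.5701 -0.249   0.1995] [180.    0.  -84.2] row [0.03, -0.009, 0.9, 0.0, 0.0, 0.001] rows>= 2.9
```

Request:
apply_moves(moves=[[0.03,-0.009,0.25,0,0,0],[0.03,-0.009,0.5,0,0,0],[0.03,-0.009,0.7,0,0,0],[0.03,-0.009,0.8,0,0,0],[0.03,-0.009,0.86,0,0,0],[0.03,-0.009,0.89,0,0,0],[0.03,-0.009,0.9,0,0,0],[0.03,-0.009,0.9,0,0,0],[0.03,-0.009,0.9,0,0,0]])

```text
time_s: 21.1
tcp_pos: [0.5728, -0.2549, 0.0202]
eef_rot: [-180.0, -0.0, -84.2]
contact_force: [0.4, -0.2, -1.7]
gripper_width: 0.0451
```

Request:
apply_moves(moves=[[0,0,0,0,0,0],[0,0,0,0,0,0],[0,0,0,0,0,0],[0,0,0,0,0,0],[0,0,-0.2,0,0,0],[0,0,-0.5,0,0,0],[0,0,-0.8,0,0,0],[0,0,-0.9,0,0,0],[0,0,-0.9,0,0,0]], hand=-1)

```text
time_s: 22.22
tcp_pos: [0.5736, -0.255, 0.2026]
eef_rot: [-179.7, -0.1, -84.2]
contact_force: [1.2, -0.3, -0.3]
gripper_width: 0.0878
```

```bash
python3 -c "
from h import *
go(.4643,0.0219,.2,-150);go(.4643,0.0219,.2,-60)
p,_=imaging.capture('top'); cv2.imwrite('pics/top5.png',p)"
```

```text
t 22.23 tcp [ 0.5736 -0.255   0.2026] [-1.797e+02 -1.000e-01 -8.420e+01] row [-1.433, 0.404, 0.009, -0.003, 0.001, 0.731] rows>= 6.1
t 22.23 tcp [ 0.5736 -0.255   0.2026] [-1.797e+02 -1.000e-01 -8.420e+01] row [-1.433, 0.404, 0.009, -0.003, -0.002, -0.269] rows>= 4.8
```

View pics/top5.png

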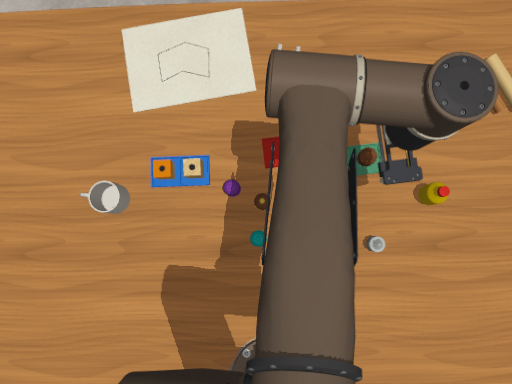

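Blanks are at (162,169) and (192,168) in blue, and the flared turning is upright at (367,157) in green's far bay. Next is the domed turning with brass.

Request:
apply_moves(moves=[[-0.3,0.1,0,0,0,-0.05],[-0.95,0.27,0,0,0,-0.2],[-0.95,0.27,0,0,0,-0.27],[-0.95,0.27,0,0,0,-0.27],[-0.95,0.27,0,0,0,-0.27]])

```text
time_s: 22.9
tcp_pos: [0.4995, -0.0707, 0.1998]
eef_rot: [-180.0, -0.0, -59.9]
contact_force: [1.0, -0.2, -0.5]
gripper_width: 0.0874
```

```bash
python3 -c "
from h import *
go(.4643,0.0219,.2,-60)"
```

```text
t 22.9 tcp [ 0.4995 -0.0707  0.1998] [-180.    -0.   -59.9] row [-0.489, -0.08, -0.001, -0.001, -0.001, 0.001] rows>= 1.6
```

Request:
apply_moves(moves=[[-0.25,-0.04,0,0,0,0],[-0.489,-0.08,0,0,0,0],[-0.489,-0.08,0,0,0,0],[-0.489,-0.08,0,0,0,0]])

```text
time_s: 23.4
tcp_pos: [0.4648, 0.0212, 0.1993]
eef_rot: [180.0, -0.1, -59.9]
contact_force: [-0.6, 0.1, -1.2]
gripper_width: 0.0876
```

```bash
python3 -c "
from h import *
go(.4643,0.0219,.0142,-60)
p,_=imaging.capture('side'); cv2.imwrite('pics/side5.png',cv2.resize(p[60:270,160:420],None,fx=2.5,fy=2.5))"
```

```text
t 23.4 tcp [0.4648 0.0212 0.1993] [ 1.80e+02 -1.00e-01 -5.99e+01] row [-0.005, 0.0, 0.926, 0.0, -0.001, 0.001] rows>= 3.0
```

View pics/side5.png

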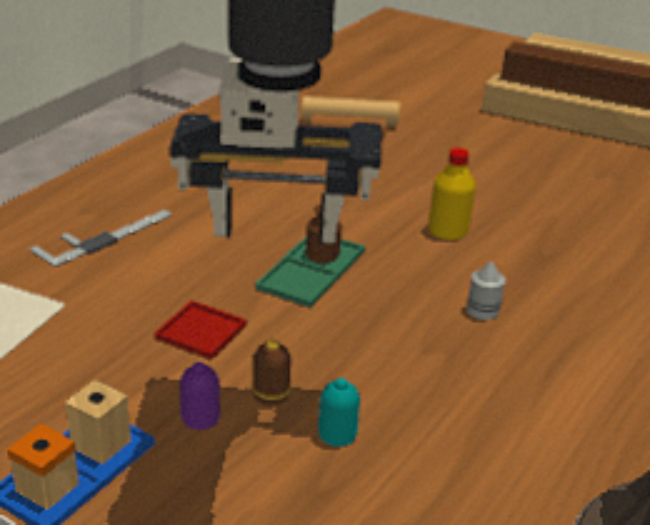

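The scene is as planned: the domed turning (270,370) sits between the purple and turquoise decoys, and the flared one is upright in green. I'll grasp the domed turning.

Request:
apply_moves(moves=[[-0.004,0,0.25,0,0,0],[-0.004,0,0.5,0,0,0],[-0.004,0,0.7,0,0,0],[-0.004,0,0.85,0,0,0],[-0.004,0,0.926,0,0,0],[-0.004,0,0.926,0,0,0],[-0.004,0,0.926,0,0,0]])

```text
time_s: 24.32
tcp_pos: [0.465, 0.0208, 0.0145]
eef_rot: [-180.0, -0.1, -60.0]
contact_force: [-1.2, -0.3, 0.1]
gripper_width: 0.0876
```

Request:
apply_moves(moves=[[0,0,0,0,0,0],[0,0,0,0,0,0],[0,0,0,0,0,0],[0,0,0,0,0,0],[0,0,0,0,0,0],[0,0,0,0,0,0]], hand=1)

```text
time_s: 25.08
tcp_pos: [0.4649, 0.0209, 0.0145]
eef_rot: [180.0, -0.1, -60.0]
contact_force: [-2.4, 0.4, 1.7]
gripper_width: 0.0416
```

Request:
apply_moves(moves=[[0,0,-0.1,0,0,0],[0,0,-0.3,0,0,0],[0,0,-0.6,0,0,0],[0,0,-0.85,0,0,0],[0,0,-0.93,0,0,0],[0,0,-0.93,0,0,0]])

```text
time_s: 25.82
tcp_pos: [0.4653, 0.0213, 0.2014]
eef_rot: [-179.9, -0.1, -60.0]
contact_force: [-0.3, 0.7, -1.1]
gripper_width: 0.0416
```

```bash
python3 -c "
from h import *
go(.5649,-.1792,.2,-84.3)"
```

```text
t 25.82 tcp [0.4653 0.0213 0.2014] [-1.799e+02 -1.000e-01 -6.000e+01] row [1.117, 0.069, 0.008, -0.002, -0.0, 0.27] rows>= 3.6
```

Request:
apply_moves(moves=[[0.2,0.01,0,0,0,0.05],[0.45,0.03,0,0,0,0.11],[0.7,0.04,0,0,0,0.18],[0.9,0.06,0,0,0,0.24],[1.0,0.07,0,0,0,0.27],[1.0,0.07,0,0,0,0.27],[1.0,0.07,0,0,0,0.27]])

```text
time_s: 26.7
tcp_pos: [0.5524, -0.1582, 0.2009]
eef_rot: [-179.9, 0.0, -84.3]
contact_force: [0.4, 0.9, -0.6]
gripper_width: 0.0416
```

```bash
python3 -c "
from h import *
go(.5649,-.1792,.0188,-84.3)"
```

```text
t 26.7 tcp [ 0.5524 -0.1582  0.2009] [-179.9    0.   -84.3] row [0.111, -0.051, 0.91, -0.001, 0.0, 0.0] rows>= 2.9
```

Request:
apply_moves(moves=[[0.11,-0.052,0.05,0,0,0],[0.11,-0.052,0.25,0,0,0],[0.11,-0.052,0.5,0,0,0],[0.11,-0.052,0.7,0,0,0],[0.11,-0.052,0.8,0,0,0],[0.11,-0.052,0.86,0,0,0],[0.11,-0.052,0.89,0,0,0],[0.11,-0.052,0.91,0,0,0],[0.11,-0.052,0.91,0,0,0],[0.11,-0.052,0.91,0,0,0]])

```text
time_s: 27.95
tcp_pos: [0.5655, -0.179, 0.0195]
eef_rot: [-179.9, 0.0, -84.3]
contact_force: [-0.1, -0.9, -1.4]
gripper_width: 0.0415
```

Request:
apply_moves(moves=[[0,0,0,0,0,0],[0,0,0,0,0,0],[0,0,0,0,0,0],[0,0,0,0,0,0],[0,0,-0.2,0,0,0],[0,0,-0.5,0,0,0],[0,0,-0.8,0,0,0],[0,0,-0.9,0,0,0],[0,0,-0.9,0,0,0]], hand=-1)

```text
time_s: 29.08
tcp_pos: [0.566, -0.1792, 0.2018]
eef_rot: [-179.6, -0.0, -84.3]
contact_force: [0.2, 0.2, -0.4]
gripper_width: 0.0875
```

```bash
python3 -c "
from h import *
go(.45,-.2229,.2,-84.3);go(.3483,-.267,.2,-84.3)
p,_=imaging.capture('side'); cv2.imwrite('pics/side6.png',cv2.resize(p[60:270,160:420],None,fx=2.5,fy=2.5))"
```

```text
t 29.07 tcp [ 0.566  -0.1792  0.2018] [-179.6   -0.   -84.3] row [0.159, 0.599, 0.005, -0.004, -0.0, 0.0] rows>= 2.0
t 29.07 tcp [ 0.566  -0.1792  0.2018] [-179.6   -0.   -84.3] row [0.328, 1.127, 0.001, -0.004, -0.0, 0.0] rows>= 3.8
```

View pics/side6.png

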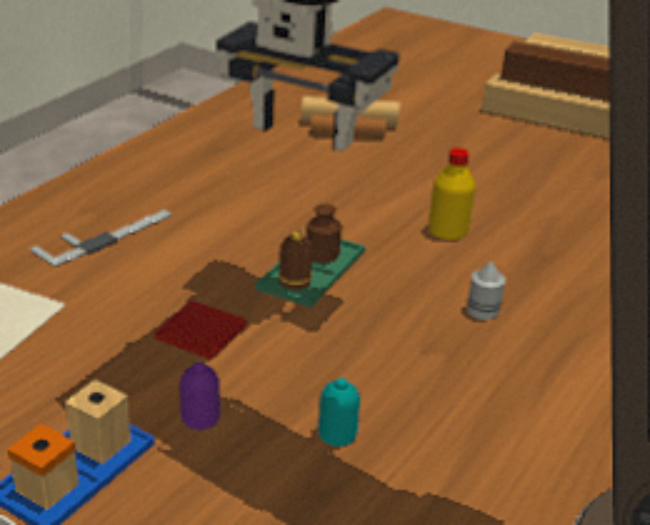

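Both turnings stand in green at (295,262) and (323,237). Now the steel centre, gripped harder.

Request:
apply_moves(moves=[[0.1,0.3,0,-0.004,0,0],[0.28,0.95,0,-0.004,0,0],[0.28,0.95,0,-0.004,0,0],[0.28,0.95,0,-0.004,0,0],[0.28,0.95,0,-0.004,0,0],[0.28,0.95,0,-0.004,0,0]])

```text
time_s: 29.88
tcp_pos: [0.3826, -0.2535, 0.1987]
eef_rot: [179.8, 0.0, -84.3]
contact_force: [0.4, 0.6, -0.1]
gripper_width: 0.088
```

```bash
python3 -c "
from h import *
go(.3483,-.267,.0142,-84.3)"
```

```text
t 29.88 tcp [ 0.3826 -0.2535  0.1987] [179.8   0.  -84.3] row [0.051, 0.175, 0.923, 0.002, 0.0, 0.0] rows>= 3.0
```

Request:
apply_moves(moves=[[0.05,0.175,0,0.002,0,0],[0.05,0.175,0.25,0.002,0,0],[0.05,0.175,0.5,0.002,0,0],[0.05,0.175,0.7,0.002,0,0],[0.05,0.175,0.85,0.002,0,0],[0.05,0.175,0.92,0.002,0,0],[0.05,0.175,0.92,0.002,0,0],[0.05,0.175,0.92,0.002,0,0]])

```text
time_s: 30.88
tcp_pos: [0.3491, -0.2668, 0.015]
eef_rot: [-180.0, 0.0, -84.2]
contact_force: [0.4, 0.2, 0.3]
gripper_width: 0.0872
```

Request:
apply_moves(moves=[[0,0,0,0,0,0],[0,0,0,0,0,0],[0,0,0,0,0,0],[0,0,0,0,0,0],[0,0,0,0,0,0],[0,0,0,0,0,0]], hand=1, grip_force=45)

```text
time_s: 31.62
tcp_pos: [0.3482, -0.2667, 0.015]
eef_rot: [179.9, 0.1, -84.2]
contact_force: [-3.1, -0.5, 4.2]
gripper_width: 0.039
```

Request:
apply_moves(moves=[[0,0,-0.1,0,0,0],[0,0,-0.25,0,0,0],[0,0,-0.45,0,0,0],[0,0,-0.65,0,0,0],[0,0,-0.85,0,0,0],[0,0,-0.93,0,0,0],[0,0,-0.93,0,0,0]])

```text
time_s: 32.5
tcp_pos: [0.3489, -0.2668, 0.2016]
eef_rot: [-179.9, 0.0, -84.2]
contact_force: [0.1, 0.6, -3.5]
gripper_width: 0.039
```

```bash
python3 -c "
from h import *
go(.5979,-.0227,.2,-84.3);go(.46,-.16,.2,-84.3)"
```

```text
t 32.5 tcp [ 0.3489 -0.2668  0.2016] [-179.9    0.   -84.2] row [-1.089, -1.361, 0.01, -0.001, 0.0, 0.001] rows>= 5.6
t 32.5 tcp [ 0.3489 -0.2668  0.2016] [-179.9    0.   -84.2] row [-0.476, -0.606, 0.009, -0.001, 0.0, 0.001] rows>= 2.5
```

Request:
apply_moves(moves=[[-0.14,-0.17,0,0,0,0],[-0.3,-0.38,0,0,0,0],[-0.47,-0.59,0,0,0,0],[-0.63,-0.79,0.01,0,0,0],[-0.72,-0.9,0.01,0,0,0],[-0.76,-0.95,0.01,0,0,0],[-0.76,-0.95,0.01,0,0,0]])

```text
time_s: 33.38
tcp_pos: [0.5224, -0.0964, 0.1988]
eef_rot: [179.9, 0.0, -84.2]
contact_force: [0.5, 0.2, -3.6]
gripper_width: 0.0389
```

```bash
python3 -c "
from h import *
go(.5979,-.0227,.019,-84.3)"
```

```text
t 33.38 tcp [ 0.5224 -0.0964  0.1988] [179.9   0.  -84.2] row [-0.328, -0.414, 0.899, 0.001, 0.0, 0.001] rows>= 3.3
```

Request:
apply_moves(moves=[[-0.13,-0.16,0,0,0,0],[-0.25,-0.31,0,0,0,0],[-0.328,-0.414,0.1,0,0,0],[-0.328,-0.414,0.3,0,0,0],[-0.328,-0.414,0.5,0,0,0],[-0.328,-0.414,0.7,0,0,0],[-0.328,-0.414,0.8,0,0,0],[-0.328,-0.414,0.86,0,0,0],[-0.328,-0.414,0.89,0,0,0],[-0.328,-0.414,0.899,0,0,0],[-0.328,-0.414,0.899,0,0,0],[-0.328,-0.414,0.899,0,0,0]])

```text
time_s: 34.88
tcp_pos: [0.5984, -0.0225, 0.0197]
eef_rot: [-180.0, 0.0, -84.2]
contact_force: [0.6, -0.1, -3.8]
gripper_width: 0.0391
```

```bash
python3 -c "
from h import *
go(.5979,-.0227,.019,-84.3)
p,_=imaging.capture('side'); cv2.imwrite('pics/side7.png',cv2.resize(p[60:270,160:420],None,fx=2.5,fy=2.5))"
```

```text
t 34.88 tcp [ 0.5984 -0.0225  0.0197] [-180.     0.   -84.2] row [0.001, 0.003, 0.004, -0.0, 0.001, 0.001] rows>= 0.0
```

View pics/side7.png

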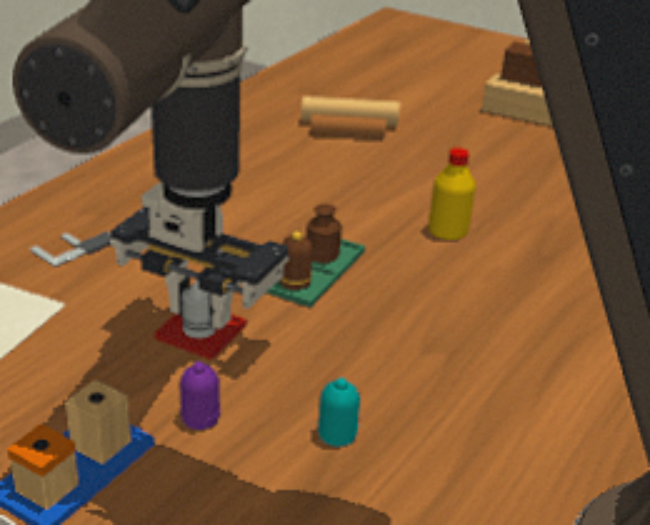

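The steel centre sits in the middle of the red tray (200,320), so I'll release it and retreat.

Request:
apply_moves(moves=[[0,0,0.004,0,0,0],[0,0,0.004,0,0,0],[0,0,0.004,0,0,0]])

```text
time_s: 35.3
tcp_pos: [0.5986, -0.0224, 0.0191]
eef_rot: [-180.0, 0.0, -84.2]
contact_force: [-0.6, 1.6, -0.8]
gripper_width: 0.0389
```

Request:
apply_moves(moves=[[0,0,0,0,0,0],[0,0,0,0,0,0],[0,0,0,0,0,0],[0,0,0,0,0,0],[0,0,-0.2,0,0,0],[0,0,-0.5,0,0,0],[0,0,-0.8,0,0,0],[0,0,-0.9,0,0,0],[0,0,-0.9,0,0,0]], hand=-1)

```text
time_s: 36.42
tcp_pos: [0.5994, -0.0224, 0.2014]
eef_rot: [-179.7, 0.1, -84.2]
contact_force: [-0.3, 1.0, -1.5]
gripper_width: 0.0877
```

Request:
apply_moves(moves=[[0.5,0.6,0,0,0,0],[0.95,0.95,0,0,0,0],[0.95,0.95,0,0,0,0],[0.95,0.95,0,0,0,0],[0.95,0.95,0,0,0,0],[0.95,0.95,0,0,0,0]])

```text
time_s: 37.17
tcp_pos: [0.4286, -0.2313, 0.1994]
eef_rot: [-179.8, 0.1, -84.3]
contact_force: [0.1, -0.2, -0.5]
gripper_width: 0.0878
```

Request:
apply_moves(moves=[[0.5,0.1,0,0,0,0],[0.95,0.1,0,0,0,0],[0.95,0.1,0,0,0,0],[0.95,0.1,0,0,0,0],[0.95,0.1,0,0,0,0],[0.95,0.1,0,0,0,0]])

```text
time_s: 37.92
tcp_pos: [0.4281, -0.421, 0.1988]
eef_rot: [-179.8, 0.1, -84.2]
contact_force: [0.5, -0.1, 0.6]
gripper_width: 0.0879
```

```bash
python3 -c "
from h import *
a,_=imaging.capture('top');p,_=imaging.capture('side')
cv2.imwrite('pics/top8.png',cv2.resize(a[120:270,70:470],None,fx=2,fy=2));cv2.imwrite('pics/side8.png',cv2.resize(p[60:330,110:420],None,fx=2.2,fy=2.2))"
```

```text
(no output)
```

View pics/top8.png

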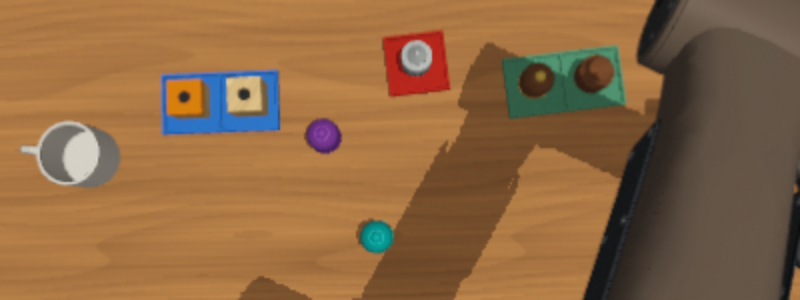

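View pics/side8.png

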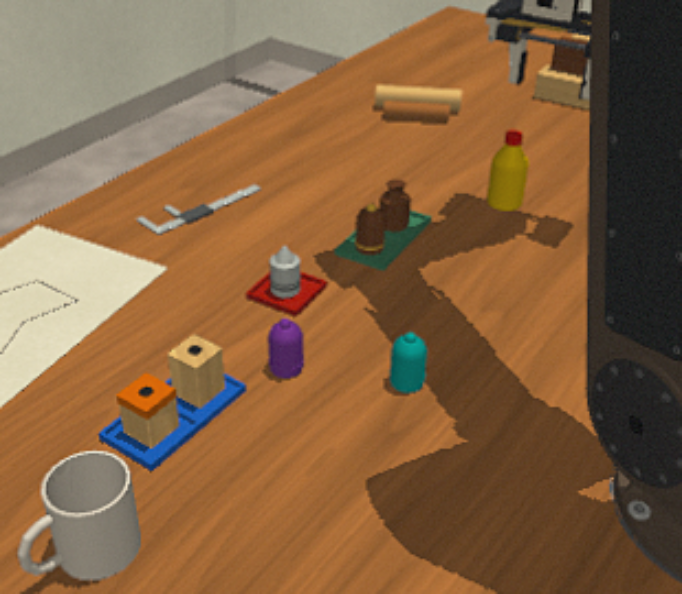

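```bash
python3 -c "
from plant import r,status
print(r.close_job(), status.get_state()['time_s'])"
```

```text
the job is handed in; nothing more can be done
the job is handed in; nothing more can be done
```

The job is handed in, at about 38 s of the 112 s allowed. The order was both blanks into the blue tray, then both turnings into the green tray, and the steel centre into the red tray last.

The last top and side pictures show all five pieces standing upright, one to a bay and clear of the walls, with the gripper open and away. The mug, the purple and turquoise look-alikes and the glue bottle appear not to have moved; I judged this by eye and did not measure it again. No grasp slipped, and the largest force I read at the end of a move was about 5 N. No check failed or disagreed; the script for handing in gave no verdict.

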